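# Square the bottle stand into its corner stops, stand the bottle in it and stopper it

### The job

Get the drinks corner ready: first slide the wooden bottle stand along the bench, without lifting it, until it is pushed square and flush against both aluminium stops. Then stand the steel bottle fully down in the stand's well, kept upright and set down rather than dropped, and let go; last, put the tapered stopper from the dish fully home in the bottle's neck. The stand must still be tight in its corner at the end; leave the mouthguard case, grip strengthener and massage ball where they are.

Things in the scene. Friction and masses are not known exactly. Their poses are not given: they have to be found in the camera images.
- stops: two aluminium strips fixed to the bench, 20 mm wide, 22 mm high, forming an L. Origin at bench level at the inner corner. The back stop's inner face is the plane x = 0, from y = 0 to y = -240 mm; the side stop's is the plane y = 0, from x = 0 to x = -160 mm. The stand belongs in the quarter x < 0, y < 0, its axes parallel to these
- stand: loose wooden block, 120 mm (x) by 150 mm (y) by 35 mm high, about 0.45 kg, with a round well in its top. Origin: centre of its underside. Starts some centimetres short of both stops, askew. Its +x face goes against the back stop, its +y face against the side stop; its origin is then at x = -60 mm, y = -75 mm in the frame of the stops
- stand_corner (a point): bottom corner of the stand where its +x and +y faces meet; lies on the origin of the stops when the stand is home
- stand_well (a point): centre of the well's flat floor, 15 mm above the stand's underside; at x = 0, y = -30 mm of the stand. The well is 65 mm in diameter and 20 mm deep with a 3 mm chamfer at its mouth
- bottle: open stainless steel bottle standing on the bench, 150 mm tall, about 0.25 kg: body 60 mm in diameter up to 85 mm, shoulder up to 105 mm, then a straight neck 42 mm in outer diameter and 45 mm long. Origin: centre of its underside, z up
- bottle_rim (a point): centre of the bottle's mouth, level with the rim, 150 mm above its underside; the round bore of the neck is 34 mm wide
- stopper: black rubber stopper standing on its narrow end in the dish, 50 mm tall, 40 g: plug tapering from 25 mm diameter at the bottom to 31 mm at 28 mm height, then a round head 44 mm in diameter and 22 mm high. Origin: centre of its narrow underside, z up
- stopper_seat (a point): on the stopper's axis at the underside of its head, 28 mm above its narrow end; this face rests on the bottle's rim when the stopper is home
- dish: loose white ceramic dish, 104 mm across at the rim and 14 mm high, floor 6 mm thick, in which the stopper stands. Origin: centre of its underside
- case: blue hard-plastic mouthguard case, closed, 77 x 97 x 29 mm; leave alone. Origin: centre of its underside
- gripper_trainer: aluminium V-shaped grip strengthener lying flat, 160 mm long, 90 mm wide, 22 mm high; leave alone. Origin between its handles at bench level
- ball: grey massage ball, 64 mm in diameter, seated on a 12 mm high rubber ring, 68 mm tall in all; leave alone. Origin: centre of the ring's underside
Things that resemble listed ones, but are neither listed nor needed, are in the scene too. Leave any blue or red look-alike of the stopper alone.

How it is judged (in metres and radians):
On the way, in this order (a step that is already met when the one before it is completed fails the run):
1. the stand lies flush against both stops (x of stand_corner in the frame of stops between -0.003 and 0.003 m and y of stand_corner in the frame of stops between -0.003 and 0.003 m and angle between the x axis of stand and the x axis of stops, either way round below 0.03 rad and height (world z) of stand below 0.003 m), for 0.2 s.
2. the bottle stands fully down in the stand's well, released (horizontal distance between bottle and stand_well below 0.006 m and z of bottle in the frame of stand_well below 0.004 m and angle between bottle's own z axis and vertical below 0.08 rad and contact force between the fingers and bottle below 0.1 N and linear speed of bottle below 0.02 m/s), for 0.2 s.
3. the stopper is fully home in the neck of the bottle (horizontal distance between stopper_seat and bottle_rim below 0.004 m and z of stopper_seat in the frame of bottle_rim between -0.004 and 0.003 m and angle between the z axis of stopper and the z axis of bottle, either way round below 0.1 rad and angle between stopper's own z axis and vertical below 0.2 rad), for 0.2 s.
At the end, for the whole second after the job is handed in: Stand flat, its corner within 3 mm of both stops and square within 0.03 rad; bottle in the well (6 mm sideways, 4 mm height, tilt under 0.08 rad); stopper upright with its head on the rim (3 mm height, 4 mm sideways, 0.1 rad); all released and at rest (all of step 1 and all of step 2 and all of step 3 and contact force between the fingers and stopper below 0.1 N and linear speed of each of stopper, stand below 0.02 m/s and contact force between the fingers and stand below 0.1 N); the robot touches nothing.
It fails at once if the stand is lifted or tipped off the bench (height (world z) of stand above 0.012 m or angle between stand's own z axis and vertical above 0.1 rad).
It fails at once if the bottle is tipped more than about 35 degrees (angle between bottle's own z axis and vertical above 0.6 rad).
It fails at once if the bottle is dropped (falls free from more than about 10 mm) (contact force between the fingers and bottle below 0.1 N and linear speed of bottle above 0.45 m/s).
It fails at once if the case, grip strengthener or ball is moved by more than 25 mm (distance of any of case, gripper_trainer, ball from where it was at the start of the episode above 0.025 m).
It also fails if it takes over 72 s, if anything falls off the work surface, if the arm or the gripper's body presses on something with over 40 N, if the wrist force passes 120 N, or if a joint passes its speed limit or range.

### The arm

A 6-joint arm with a two-finger parallel gripper is mounted at the origin on the work surface. World frame = base frame: x ahead of the robot, y to its left, z up, the work surface at z = 0. Lengths are in mm, angles in rad, forces in N, time in s.
With the tool pointing down it reaches from about 275 to 850 mm from the base axis. Payload 5.2 kg.
Tool frame: the origin (TCP) lies where the fingers leave the gripper's body, on its centre line; the fingertips stand 73 mm ahead of it and the grasp point (between the pads) lies 54 mm ahead of it; z points along the fingers, y is the line along which they close (so a half turn about z gives the same grasp; the last joint's range is limited). The gripper opens to 85 mm and grips with 20 to 120 N. Pads are 22 mm wide; open, the fingers measure 114 mm over their backs; the gripper's body (76 mm by 85 mm) begins 54 mm behind the grasp point. The pads swing forward as they close: fully open they stand 13 mm farther back than shut.
Start: joints at [-1.305, 0.259, 1.535, -0, 1.348, -0.203], TCP at [248.519, -490.656, 303.91] pointing down, gripper open.
Joint ranges: [-3.14, 3.14], [-0.91, 2.08], [0.19, 2.58], [-1.22, 4.36], [0.22, 2.71], [-3.12, 3.12]. Speed limits (rad/s): [2.57, 2.57, 3.14, 3.14, 3.14, 3.14].

### API

Orientations are given as a 3x3 rotation matrix whose columns are the frame's x, y, z axes.
In Python, from cell import ctrl, optics gives the robot as it stands.
- The arm moves only by the shell command python3 -m handwheel 'ROWS' [FORCE]. ROWS is JSON, a list of rows, each a list of 3 entries, a list of its own where there are three numbers: the finger opening in mm, from 0 to 85.4, then the shift along the tool's x, y, z scaled (see below), then the turn about the tool's z scaled (see below). In form: [[hand, [dx, dy, dz], roll], ...]. A call has 1 to 20 rows; each row is the pose to reach, as a shift and turn from the pose commanded when the call began, along the tool's axes at that moment, turning the shorter way round; what a row does not reach only later rows make up. The controller multiplies each number of a shift by 75 cm and each number of a turn by pi rad. A row lasts 1/10 s, in which the tool goes at most 50 mm and 8.59 degrees, less where a joint would pass 70% of its speed; a pose out of reach is approached as far as the arm can. A call with a number of a shift or a turn outside -1 to 1 is refused whole. A call with a gripper value outside its range is refused whole. The fingers move at their own pace and stop on an object; FORCE is the grip in N (left out, the last holds). Time passes only in rows, so rows that repeat a pose let the fingers close. It gives the time, the measured TCP pose, the force, the opening and the grip force at its end, in the units of the state.
- ctrl.sense(): the state, without advancing time (a new reading comes with each control period).
- optics.read_camera(name): name is "scene" or "top" or "wrist"; returns a dict with "frame" (384x512x3 uint8, red, green, blue), "camera_matrix" (3x3 intrinsics, pixels), "distortion" ([k1, k2, p1, p2, k3] as OpenCV has them; the pictures are not rectified), "R" (3x3) and "t" (3): a world point X has camera coordinates R X + t; the wrist camera has in their place "mount" (4x4, takes a point from camera to tool coordinates, whose origin is the TCP and whose axes are the flange's). Camera axes: x right, y down, z forward; pixel columns grow to the right and rows downward; lengths in mm; the calibration is good to about 2 mm. A picture is of the moment at which its call begins: read the wrist's pose just before it. There is no depth.
- ctrl.close_job(): hands the job in; it is judged then, once.
The state is a dict: "t": time; "qpos": joint angles; "joint_vel": joint speeds; "joint_torque": joint torques, N m; "tool_pos": TCP position; "eef_rot": TCP orientation; "wrist_force": force on the tool from outside, world axes, zero at the start; "moment": the same for the moment, N m; "grip_width": finger opening in mm; "grasp_force": force on a finger pad.
Only numpy, scipy, OpenCV 4.12 (cv2) and the standard library are available. Lean on these libraries where they do the work, as an engineer would, in place of code of your own. Each camera call takes 0.05 s, during which the arm holds its last target. There are 200 camera calls.

## Working session

There is one attempt and no reset: what is moved stays moved. The work goes in short steps, Python scripts to look and compute and a shell command to move; the robot and the scene stay as the last step left them, time stands still between calls to the robot, and variables do not carry over. Pictures are saved under pics/ and viewed, at most 10 in all, crops included, and the job is handed in when it is done.

```bash
ls; mkdir -p pics; python3 - <<'E'
from cell import ctrl, optics
import cv2,pickle
d={}
for n in ("scene","top","wrist"):
    s=ctrl.sense(); c=optics.read_camera(n); d[n]=(s,c)
    cv2.imwrite(f"pics/{n}0.png",c["frame"][:,:,::-1])
pickle.dump(d,open("d0.pkl","wb"))
print({k:v for k,v in s.items()})
for n in d:
    c=d[n][1]; print(n,[ (k,c[k]) for k in c if k!="frame"])
E
```

```text
pics
{'t': 0.1, 'qpos': array([-1.30482882e+00,  2.59288397e-01,  1.53596387e+00, -8.72294857e-06,
        1.34798988e+00, -2.02827734e-01]), 'joint_vel': array([-0.00129737, -0.00188879, -0.0014813 ,  0.00039783,  0.00177868,
        0.00176765]), 'joint_torque': array([ 3.42096922e-03, -4.46971750e+01, -2.91249418e+01, -8.36420281e-05,
        6.37224672e-03, -4.24148209e-05]), 'tool_pos': array([ 248.40831879, -490.3170388 ,  303.15180524]), 'eef_rot': array([[ 8.92112457e-01,  4.51813201e-01, -4.41765563e-04],
       [ 4.51813301e-01, -8.92111100e-01,  1.58925805e-03],
       [ 3.23943803e-04, -1.61739246e-03, -9.99998640e-01]]), 'wrist_force': array([ 0.14604812, -0.67052412,  0.46966316]), 'moment': array([-0.01155048,  0.0264282 ,  0.00040227]), 'grasp_force': 0.0, 'grip_width': 85.29148693552523}
scene [('camera_matrix', array([[475.88924235,   0.        , 251.42422193],
       [  0.        , 475.88924235, 191.2145289 ],
       [  0.        ,   0.        ,   1.        ]])), ('distortion', array([-0.01105236,  0.        ,  0.        ,  0.        ,  0.        ])), ('R', array([
[... 607 characters left out ...]
0.99244194]])), ('t', array([-126.53145288,  543.95724603, 1072.08479859]))]
wrist [('camera_matrix', array([[344.76364214,   0.        , 250.33480932],
       [  0.        , 344.76364214, 197.82639872],
       [  0.        ,   0.        ,   1.        ]])), ('distortion', array([-0.05729827,  0.        ,  0.        ,  0.        ,  0.        ])), ('mount', array([[-1.20890207e-03, -9.54117189e-01, -2.99431007e-01,
         7.61373967e+01],
       [ 9.99999265e-01, -1.12451781e-03, -4.54126003e-04,
         4.24847534e-01],
       [ 9.65739253e-05, -2.99431336e-01,  9.54117847e-01,
        -6.96023395e+01],
       [ 0.00000000e+00,  0.00000000e+00,  0.00000000e+00,
         1.00000000e+00]]))]
```

View pics/top0.png

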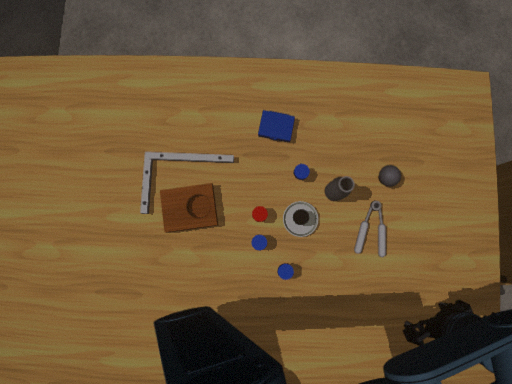

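View pics/scene0.png

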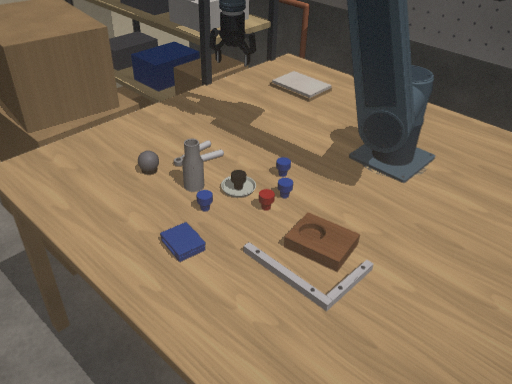

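The top view shows the stops' inner corner at about (152,161), the stand at (189,208) with its well at (200,206), and the bottle's base at (333,190) with its rim at (347,184). Black stopper candidates:
- (302,217), in the white dish
- (260,214), red
- (260,243), (286,271) and (302,172), all blue

I choose the black one in the dish.

```bash
cat > h.py <<'E'
import numpy as np, cv2
from cell import ctrl, optics
def cam(c,s=None):
    "returns R,t world->cam"
    if "R" in c: return np.array(c["R"]),np.array(c["t"])
    M=np.array(c["mount"]); T=np.eye(4); T[:3,:3]=s["eef_rot"]; T[:3,3]=s["tool_pos"]
    W=np.linalg.inv(T@M); return W[:3,:3],W[:3,3]
def ray(c,s,uv):
    R,t=cam(c,s); p=cv2.undistortPoints(np.array(uv,float).reshape(-1,1,2),c["camera_matrix"],c["distortion"]).reshape(-1,2)
    d=np.c_[p,np.ones(len(p))]@R; return -R.T@t, d/np.linalg.norm(d,axis=1)[:,None]
def plane(c,s,uv,z):
    o,d=ray(c,s,uv); return o+d*((z-o[2])/d[:,2])[:,None]
def proj(c,s,X):
    R,t=cam(c,s); return cv2.projectPoints(np.array(X,float).reshape(-1,3),cv2.Rodrigues(R)[0],t,c["camera_matrix"],c["distortion"])[0].reshape(-1,2)
def tri(obs):
    "obs: list of (c,s,uv) -> point, residual"
    A=np.zeros((3,3));b=np.zeros(3);L=[]
    for c,s,uv in obs:
        o,d=ray(c,s,[uv]);P=np.eye(3)-np.outer(d[0],d[0]);A+=P;b+=P@o;L.append((P,o))
    x=np.linalg.solve(A,b); return x,[np.linalg.norm(P@(x-o)) for P,o in L]
def snap(n,name=None):
    s=ctrl.sense(); c=optics.read_camera(n)
    if name: cv2.imwrite(f"pics/{name}.png",c["frame"][:,:,::-1])
    return s,c
E
python3 - <<'E'
from h import *
import pickle
d=pickle.load(open("d0.pkl","rb"));S,T=d["scene"],d["top"]
np.set_printoptions(precision=1,suppress=True)
for n,a,b in [("stopcorner z22",(152,161),(328,298)),("rim",(347,184),(192,143)),("stopper top",(302,217),(238,175)),("well",(200,206),(313,231)),("dish",(302,219),(238,186)),
 ("red",(260,214),(267,194)),("blue1",(302,172),(205,195))]:
    print(n,*tri([(T[1],None,a),(S[1],None,b)]))
for n,uv,z in [("stand corners",[(161,190),(213,184),(218,226),(167,231)],35),("backstop end",[(234,158)],22),("side end",[(145,213)],22),("case",[(277,126)],29),("ball",[(390,176)],40)]:
    print(n,plane(T[1],None,uv,z))
E
```

```text
stopcorner z22 [634.6 211.8   5.7] [np.float64(1.4098462060329409), np.float64(1.4098462060331576)]
rim [ 562.1 -330.8  143.9] [np.float64(1.6658050780556866), np.float64(1.665805078055969)]
stopper top [ 480.8 -228.6   46.9] [np.float64(0.05427762298718468), np.float64(0.05427762298725867)]
well [503.3  61.6  29.2] [np.float64(2.7225840102111247), np.float64(2.7225840102110483)]
dish [ 477.  -233.5    3.5] [np.float64(1.05789307791889), np.float64(1.0578930779189986)]
red [ 485.9 -110.8   44.6] [np.float64(0.37000722817744497), np.float64(0.3700072281774919)]
blue1 [ 608.8 -227.1   43.2] [np.float64(0.26266057808604665), np.float64(0.2626605780861468)]
stand corners [[546.5 171.7  35. ]
 [568.1  24.5  35. ]
 [449.6   5.6  35. ]
 [431.2 148.4  35. ]]
backstop end [[647.8 -31.8  22. ]]
side end [[480.5 217.3  22. ]]
case [[ 745.8 -154.1   29. ]]
ball [[ 606.5 -484.8   40. ]]
```

```bash
python3 - <<'E'
import cv2
i=cv2.imread("pics/top0.png")[130:260,130:330]
cv2.imwrite("pics/top0c.png",cv2.resize(i,None,fx=4,fy=4,interpolation=cv2.INTER_CUBIC))
E
```

```text
(no output)
```

View pics/top0c.png

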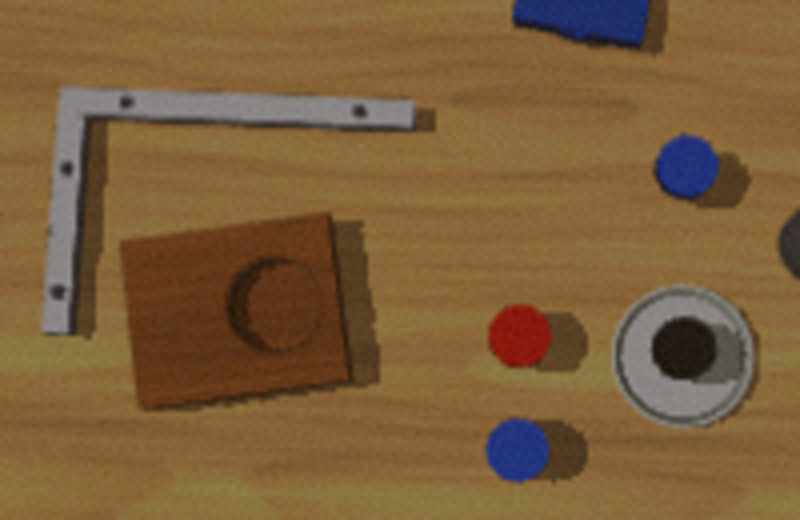

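The crop confirms that the black stopper in the dish, at crop (684,348), is the target. The others are red or blue. Next I fit the stops and the stand.

```bash
cat >> h.py <<'E'
def cmd(target,yaw=None,s=None):
    "print the shift (scaled) and roll from the present pose to target TCP / tool-x yaw"
    s=s or ctrl.sense(); R=s["eef_rot"]; d=R.T@(np.array(target)-s["tool_pos"])/750
    r=0
    if yaw is not None:
        y0=np.arctan2(R[1,0],R[0,0]); r=-(((yaw-y0)+np.pi)%(2*np.pi)-np.pi)/np.pi
    print("cmd",np.round(d,4),"roll",round(r,4),"rows>=",int(max(np.linalg.norm(d)*15,abs(r)*180/8.59))+1)
E
python3 - <<'E'
from h import *
import pickle
d=pickle.load(open("d0.pkl","rb"));S,T=d["scene"],d["top"]
np.set_printoptions(precision=1,suppress=True)
f=lambda a:[((x+.5)/4-.5+130,(y+.5)/4-.5+130) for x,y in a]
P=plane(T[1],None,f([(85,117),(413,128),(70,333)]),22)
a=P[0]-P[1];b=P[0]-P[2];print(P,"yaw back",np.arctan2(-a[0],a[1]),"side",np.arctan2(b[1],b[0]))
Q=plane(T[1],None,f([(121,241),(331,213),(350,380),(143,409)]),35);print(Q,Q.mean(0))
e=Q[0]-Q[1];g=Q[0]-Q[3];print("stand yaw",np.arctan2(-e[0],e[1]),np.arctan2(g[1],g[0]),np.linalg.norm(e),np.linalg.norm(g))
cmd([480,77,303],-0.02)
cmd([440,50,380],0.8)
E
```

```text
[[638.4 210.   22. ]
 [637.  -28.9  22. ]
 [481.1 211.2  22. ]] yaw back -0.005675520819260978 side -0.007192659911077544
[[546.8 175.   35. ]
 [571.2  26.4  35. ]
 [453.4   8.2  35. ]
 [428.6 152.9  35. ]] [500.   90.6  35. ]
stand yaw 0.1630164560681439 0.18490433635469278 150.62799364121065 120.2610548942885
cmd [ 0.6 -0.5  0. ] roll 0.1556 rows>= 13
cmd [ 0.6 -0.5 -0.1] roll -0.1054 rows>= 12
```

```bash
python3 - <<'E'
from h import *
cmd([510,-35,300],1.565); cmd([510,-35,82],1.565)
E
```

```text
cmd [ 0.5854 -0.384   0.005 ] roll -0.3489 rows>= 11
cmd [ 0.5854 -0.3837  0.2957] roll -0.3489 rows>= 12
```

```bash
python3 -m handwheel '[[85,[0.5854,-0.384,0.005],-0.3489],[85,[0.5854,-0.384,0.005],-0.3489],[85,[0.5854,-0.384,0.005],-0.3489],[85,[0.5854,-0.384,0.005],-0.3489],[85,[0.5854,-0.384,0.005],-0.3489],[85,[0.5854,-0.384,0.005],-0.3489],[85,[0.5854,-0.384,0.005],-0.3489],[85,[0.5854,-0.384,0.005],-0.3489],[85,[0.5854,-0.384,0.005],-0.3489],[85,[0.5854,-0.384,0.005],-0.3489],[85,[0.5854,-0.384,0.005],-0.3489],[85,[0.5854,-0.384,0.005],-0.3489],[85,[0.5854,-0.384,0.005],-0.3489],[85,[0.5854,-0.384,0.005],-0.3489],[85,[0.5854,-0.384,0.005],-0.3489]]' 40
python3 - <<'E'
from h import *
s,c=snap("wrist","w1")
cmd([510,-35,82],1.565)
import pickle;pickle.dump((s,c),open("w1.pkl","wb"))
print(proj(c,s,[[546.8,175,35],[571,26.4,35],[453.4,8.2,35],[428.6,152.9,35],[638.4,210,22],[637,-29,22],[481,211,22]]).round())
E
```

```text
t: 1.65
tool_pos: [509.6, -36.5, 300.1]
eef_rot: [[0.008, 1.0, -0.0], [1.0, -0.008, -0.0], [-0.0, -0.0, -1.0]]
wrist_force: [0.4, -0.4, -1.0]
grip_width: 84.6
grasp_force: 0.0
cmd [0.0021 0.0004 0.291 ] roll -0.0007 rows>= 5
[[ 293.  -75.]
 [ 315.  104.]
 [ 192.  125.]
 [ 154.  -44.]
 [ 396. -111.]
 [ 374.  159.]
 [ 215. -114.]]
```

View pics/w1.png

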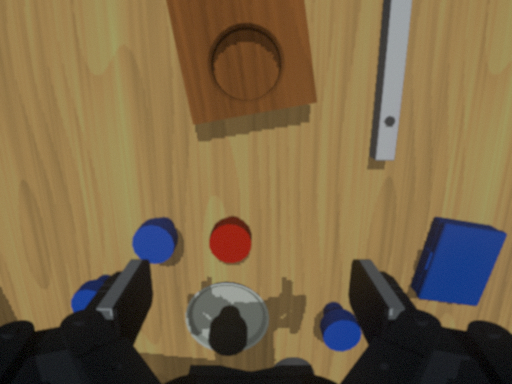

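The wrist view matches the fit: stand near corners at (316,102) and (194,124), back stop end at (374,159). I'll lower the open fingers beside the −y face and push along +y.

```bash
python3 -m handwheel '[[85,[0.002,0,0.06],0],[85,[0.002,0,0.12],0],[85,[0.002,0,0.18],0],[85,[0.002,0,0.24],0],[85,[0.002,0,0.28],0],[85,[0.002,0,0.291],0],[85,[0.002,0,0.291],0],[85,[0.02,0,0.291],0],[85,[0.03,0,0.291],0],[85,[0.04,0,0.291],0],[85,[0.05,0,0.291],0],[85,[0.06,0,0.291],0],[85,[0.07,0,0.291],0],[85,[0.08,0,0.291],0],[85,[0.09,0,0.291],0],[85,[0.095,0,0.291],0],[85,[0.095,0,0.291],0]]'
python3 - <<'E'
from h import *
s,c=snap("top","t1")
print(s["wrist_force"],s["tool_pos"])
i=c["frame"][130:260,130:330,::-1]
cv2.imwrite("pics/t1c.png",cv2.resize(i,None,fx=4,fy=4,interpolation=cv2.INTER_CUBIC))
E
```

```text
t: 3.4
tool_pos: [510.4, 36.3, 82.5]
eef_rot: [[0.004, 1.0, 0.0], [1.0, -0.004, -0.001], [-0.001, 0.0, -1.0]]
wrist_force: [-1.2, -2.5, 1.9]
grip_width: 85.0
grasp_force: 1.2
[-1.19516599 -2.48953961  1.88711238] [510.4378395   36.31151677  82.54387647]
```

View pics/t1c.png

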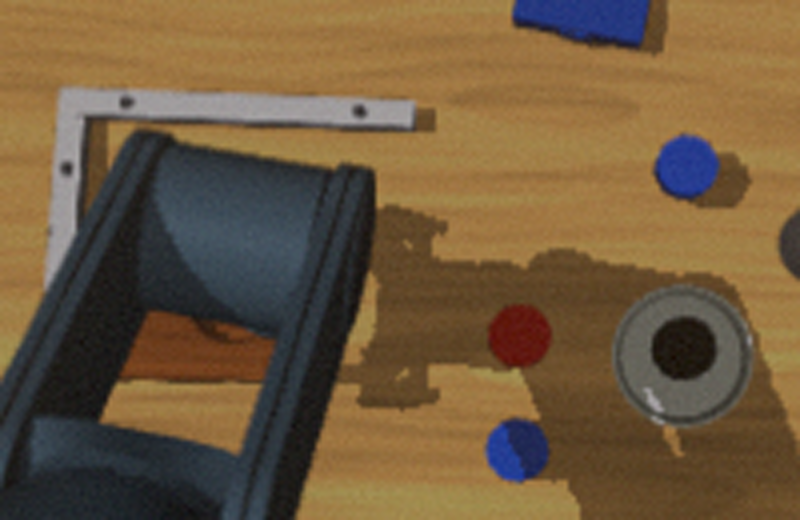

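The arm hides most of the view, but the stand's −x edge at (200,380) is now level, so it's squared. I continue +y gently until contact.

```bash
python3 -m handwheel '[[85,[0.006,0,0],0],[85,[0.01,0,0],0],[85,[0.013,0,0],0],[85,[0.015,0,0],0],[85,[0.015,0,0],0]]'; python3 -m handwheel '[[85,[0.002,0,0],0],[85,[0.003,0,0],0],[85,[0.003,0,0],0]]'
```

```text
t: 3.95
tool_pos: [511.0, 47.0, 82.2]
eef_rot: [[0.006, 1.0, 0.001], [1.0, -0.006, -0.0], [-0.0, 0.001, -1.0]]
wrist_force: [-0.2, -3.7, 3.7]
grip_width: 84.9
grasp_force: 2.0
t: 4.25
tool_pos: [511.1, 49.1, 82.2]
eef_rot: [[0.006, 1.0, 0.001], [1.0, -0.006, -0.001], [-0.001, 0.001, -1.0]]
wrist_force: [0.4, -4.3, 3.5]
grip_width: 85.3
grasp_force: 2.5
```

```bash
for i in 1 2; do :; done; python3 -m handwheel '[[85,[0.002,0,0],0],[85,[0.003,0,0],0],[85,[0.003,0,0],0]]'; python3 -m handwheel '[[85,[0.002,0,0],0],[85,[0.003,0,0],0],[85,[0.003,0,0],0]]'
```

```text
t: 4.55
tool_pos: [511.1, 50.9, 82.3]
eef_rot: [[0.006, 1.0, 0.001], [1.0, -0.006, -0.001], [-0.001, 0.001, -1.0]]
wrist_force: [0.7, -7.7, 2.9]
grip_width: 84.8
grasp_force: 3.7
t: 4.85
tool_pos: [511.1, 51.2, 82.3]
eef_rot: [[0.006, 1.0, 0.001], [1.0, -0.006, -0.004], [-0.004, 0.001, -1.0]]
wrist_force: [-1.4, -18.0, 2.9]
grip_width: 85.0
grasp_force: 8.9
```

Firm contact with the side stop at y=51.2. Next I back off and go round to the −x face.

```bash
python3 -m handwheel '[[85,[-0.03,0,0],0],[85,[-0.03,0,-0.06],0],[85,[-0.03,0,-0.12],0],[85,[-0.03,0,-0.12],0]]'
python3 - <<'E'
from h import *
cmd([390,134,172],-0.006); cmd([390,134,82],-0.006)
s,c=snap("top","t2")
i=c["frame"][130:260,130:330,::-1]
cv2.imwrite("pics/t2c.png",cv2.resize(i,None,fx=4,fy=4,interpolation=cv2.INTER_CUBIC))
E
```

```text
t: 5.25
tool_pos: [513.9, 31.3, 177.4]
eef_rot: [[0.007, 1.0, 0.011], [1.0, -0.007, -0.001], [-0.0, 0.011, -1.0]]
wrist_force: [0.8, 0.6, 0.3]
grip_width: 85.2
grasp_force: 0.0
cmd [ 0.1358 -0.1661  0.0053] roll 0.4998 rows>= 11
cmd [ 0.1359 -0.1675  0.1253] roll 0.4998 rows>= 11
```

```bash
python3 -m handwheel '[[85,[0.02,-0.166,0],0.1],[85,[0.06,-0.166,0],0.15],[85,[0.1,-0.166,0],0.2],[85,[0.135,-0.166,0],0.25],[85,[0.135,-0.166,0],0.3],[85,[0.135,-0.166,0],0.35],[85,[0.135,-0.166,0],0.4],[85,[0.135,-0.166,0],0.45],[85,[0.135,-0.166,0],0.5],[85,[0.135,-0.166,0],0.5],[85,[0.135,-0.166,0],0.5],[85,[0.135,-0.166,0],0.5],[85,[0.135,-0.166,0.06],0.5],[85,[0.135,-0.166,0.12],0.5],[85,[0.135,-0.166,0.125],0.5],[85,[0.135,-0.166,0.125],0.5]]'
python3 - <<'E'
from h import *
cmd([390,134,82],-0.006)
s,c=snap("wrist","w2")
print(plane(c,s,[(0,0)],35))
E
```

```text
t: 6.9
tool_pos: [385.4, 133.4, 77.4]
eef_rot: [[1.0, -0.004, -0.005], [-0.004, -1.0, -0.0], [-0.005, 0.0, -1.0]]
wrist_force: [0.0, 0.6, 0.3]
grip_width: 85.4
grasp_force: 0.0
cmd [ 0.0062 -0.0008 -0.0062] roll 0.0005 rows>= 1
[[489.42885264 207.78738882  35.        ]]
```

View pics/w2.png

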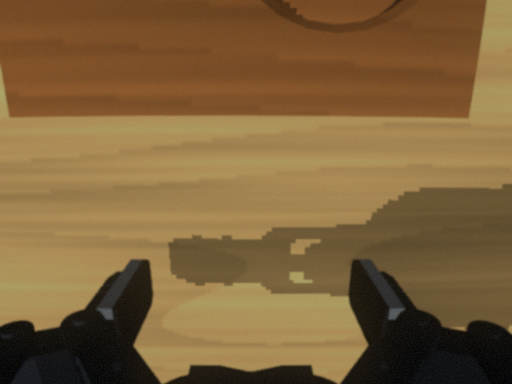

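The stand's −x edge lies square at row 117, columns 8 to 470. Now I push +x.

```bash
python3 -m handwheel '[[85,[0.02,0,-0.005],0],[85,[0.035,0,-0.005],0],[85,[0.05,0,-0.005],0],[85,[0.06,0,-0.005],0],[85,[0.07,0,-0.005],0],[85,[0.08,0,-0.005],0],[85,[0.09,0,-0.005],0],[85,[0.1,0,-0.005],0],[85,[0.11,0,-0.005],0],[85,[0.12,0,-0.005],0],[85,[0.13,0,-0.005],0],[85,[0.14,0,-0.005],0],[85,[0.148,0,-0.005],0],[85,[0.154,0,-0.005],0],[85,[0.154,0,-0.005],0]]'; python3 -m handwheel '[[85,[0.003,0,0],0],[85,[0.006,0,0],0],[85,[0.006,0,0],0]]'
python3 - <<'E'
from h import *
import pickle
s,c=snap("wrist","w3");pickle.dump((s,c),open("w3.pkl","wb"))
E
```

```text
t: 8.45
tool_pos: [500.3, 132.5, 81.0]
eef_rot: [[1.0, -0.006, -0.005], [-0.006, -1.0, -0.0], [-0.005, 0.0, -1.0]]
wrist_force: [-5.7, -1.8, 1.6]
grip_width: 84.6
grasp_force: 2.6
t: 8.75
tool_pos: [504.5, 132.5, 81.1]
eef_rot: [[1.0, -0.006, -0.005], [-0.006, -1.0, -0.0], [-0.005, 0.001, -1.0]]
wrist_force: [-4.0, -2.1, -0.7]
grip_width: 84.8
grasp_force: 2.4
```

```bash
python3 -m handwheel '[[85,[0.003,0,0],0],[85,[0.004,0,0],0],[85,[0.004,0,0],0]]';  python3 -m handwheel '[[85,[0.002,0,0],0],[85,[0.003,0,0],0],[85,[0.003,0,0],0]]'; python3 -m handwheel '[[85,[0.002,0,0],0],[85,[0.002,0,0],0]]'
```

```text
t: 9.1
tool_pos: [507.2, 132.4, 81.1]
eef_rot: [[1.0, -0.006, -0.006], [-0.006, -1.0, -0.001], [-0.006, 0.001, -1.0]]
wrist_force: [-6.3, -2.0, 2.3]
grip_width: 85.1
grasp_force: 3.2
t: 9.4
tool_pos: [509.2, 132.4, 81.0]
eef_rot: [[1.0, -0.006, -0.006], [-0.006, -1.0, -0.001], [-0.006, 0.001, -1.0]]
wrist_force: [-6.2, -1.4, 2.6]
grip_width: 84.9
grasp_force: 3.6
t: 9.6
tool_pos: [509.4, 132.5, 81.0]
eef_rot: [[1.0, -0.006, -0.009], [-0.006, -1.0, -0.001], [-0.009, 0.001, -1.0]]
wrist_force: [-11.2, -2.2, 7.5]
grip_width: 85.4
grasp_force: 5.7
```

```bash
python3 -m handwheel '[[85,[0.002,0,0],0],[85,[0.002,0,0],0]]'; python3 -m handwheel '[[85,[-0.04,0,0],0],[85,[-0.04,0,-0.06],0],[85,[-0.04,0,-0.12],0],[85,[-0.1,0,-0.18],0],[85,[-0.13,0,-0.24],0],[85,[-0.13,0,-0.3],0],[85,[-0.13,0,-0.3],0],[85,[-0.13,0,-0.3],0]]'
python3 - <<'E'
from h import *
import pickle
s,c=snap("wrist","w4");pickle.dump((s,c),open("w4.pkl","wb"))
print(s["tool_pos"])
P=[[638.4,210,22],[637,-29,22],[481,211,22]]
print(proj(c,s,P).round())
E
```

```text
t: 9.8
tool_pos: [509.6, 132.5, 81.0]
eef_rot: [[1.0, -0.005, -0.012], [-0.005, -1.0, -0.001], [-0.012, 0.001, -1.0]]
wrist_force: [-14.5, -2.0, 12.1]
grip_width: 85.2
grasp_force: 7.7
t: 10.6
tool_pos: [418.3, 133.3, 309.0]
eef_rot: [[1.0, -0.006, 0.006], [-0.006, -1.0, 0.0], [0.006, -0.0, -1.0]]
wrist_force: [0.1, 0.1, -0.9]
grip_width: 85.0
grasp_force: 0.0
[418.31725046 133.33877344 308.99328828]
[[164. -70.]
 [425. -67.]
 [173. 107.]]
```

View pics/w4.png

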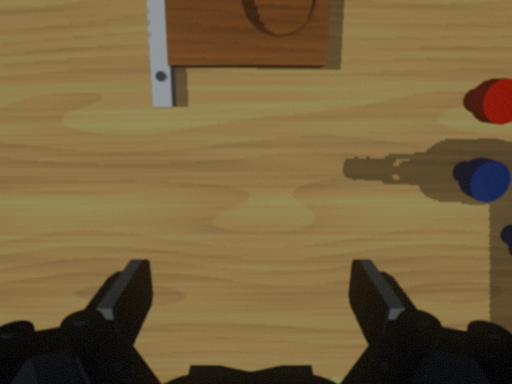

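The wrist view shows the side stop's end at (172,107), with the stand's left edge at column 168 lying along it with no gap. I go on over the bottle and check the stand from the top camera on the way.

```bash
python3 - <<'E'
from h import *
cmd([500,-300,310],-0.006); cmd([560,-331,310],-0.006)
E
```

```text
cmd [ 0.1132  0.577  -0.0037] roll 0.0001 rows>= 9
cmd [ 0.1934  0.6179 -0.0036] roll 0.0001 rows>= 10
```

```bash
python3 -m handwheel '[[85,[0.113,0.577,0],0],[85,[0.113,0.577,0],0],[85,[0.113,0.577,0],0],[85,[0.113,0.577,0],0],[85,[0.113,0.577,0],0],[85,[0.113,0.577,0],0],[85,[0.113,0.577,0],0],[85,[0.113,0.577,0],0],[85,[0.113,0.577,0],0],[85,[0.113,0.577,0],0],[85,[0.113,0.577,0],0],[85,[0.113,0.577,0],0]]'
python3 - <<'E'
from h import *
import pickle
pickle.dump([snap("wrist","w5"),snap("top","t5")],open("5.pkl","wb"))
E
python3 -m handwheel '[[85,[0.04,0.041,0],0],[85,[0.08,0.041,0],0],[85,[0.08,0.041,0],0],[85,[0.08,0.041,0],0]]'
python3 - <<'E'
from h import *
import pickle
pickle.dump([snap("wrist","w6"),snap("top","t6"),snap("scene","s6")],open("6.pkl","wb"))
a=cv2.imread("pics/w5.png")[:290];b=cv2.imread("pics/w6.png")[:290]
t=cv2.resize(cv2.imread("pics/t6.png")[145:225,135:255],None,fx=4,fy=4,interpolation=cv2.INTER_CUBIC)
o=np.zeros((600,800,3),np.uint8);o[:290,:400]=a[:,112:];o[:290,400:]=b[:,112:];o[290:290+300,:480]=t[:300]
cv2.imwrite("pics/comb.png",o)
E
```

```text
t: 11.85
tool_pos: [499.1, -298.9, 305.0]
eef_rot: [[1.0, -0.006, -0.003], [-0.006, -1.0, 0.003], [-0.003, -0.003, -1.0]]
wrist_force: [-0.5, 0.0, -0.4]
grip_width: 84.9
grasp_force: 0.0
t: 12.35
tool_pos: [559.6, -329.7, 306.6]
eef_rot: [[1.0, -0.004, -0.001], [-0.004, -1.0, 0.001], [-0.001, -0.001, -1.0]]
wrist_force: [-1.1, -0.3, -0.1]
grip_width: 84.9
grasp_force: 0.0
```

View pics/comb.png

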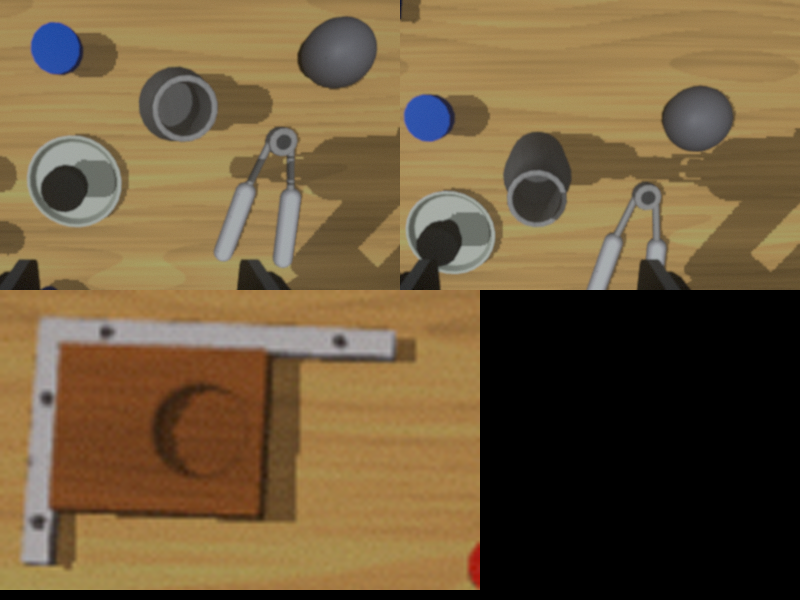

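The stand is flush in the corner and square: crop corners (60,344), (268,348), (264,518), (50,510). The rim's ring centres are w5 (296,107) and w6 (249,198). The stopper top is at w5 (177,188) and w6 (151,241).

```bash
python3 - <<'E'
from h import *
import pickle
np.set_printoptions(precision=1,suppress=True)
(w5,t5)=pickle.load(open("5.pkl","rb"));(w6,t6,s6)=pickle.load(open("6.pkl","rb"))
A=w5[1],w5[0];B=w6[1],w6[0]
f=lambda a:[((x+.5)/4-.5+135,(y-290+.5)/4-.5+145) for x,y in a]
Q=plane(t6[1],None,f([(60,344),(268,348),(264,518),(50,510)]),35);print(Q)
print("well mouth",plane(t6[1],None,f([(200,431)]),35))
for n,a,b in [("rim",(296.5,107),(249,198.5)),("dish",(187,181),(163,232)),("stopper",(177,188),(151,241)),("ball",(338+112,52),(698-400+112,118)),("trainer handle end L",(223+112,257),(600-288,283)),("trainer pivot",(284+112,141),(648-288,196)),("blue",(57+112,48),(429-288,118))]:
    print(n,*tri([A+(a,),B+(b,)]))
print("rim plane z150",plane(*A,[(296.5,107)],150),plane(*B,[(249,198.5)],150))
print("stopper plane z56",plane(*A,[(177,188)],56),plane(*B,[(151,241)],56))
# refined rim circle by Hough on w5/w6
for n,(s,c) in(("w5",w5),("w6",w6)):
    g=cv2.medianBlur(cv2.cvtColor(c["frame"],cv2.COLOR_RGB2GRAY),3)
    h=cv2.HoughCircles(g[:270],cv2.HOUGH_GRADIENT_ALT,1,20,param1=150,param2=.7,minRadius=15,maxRadius=55);print(n,h)
E
```

```text
[[637.8 210.3  35. ]
 [639.   60.1  35. ]
 [516.8  57.3  35. ]
 [517.9 209.9  35. ]]
well mouth [[577.5 105.8  35. ]]
rim [ 564.6 -328.9  150.4] [np.float64(0.35490224138252996), np.float64(0.35490224138255416)]
dish [ 480.5 -229.3   11.7] [np.float64(0.09301265868416378), np.float64(0.0930126586839972)]
stopper [ 479.7 -222.5   35.3] [np.float64(0.8184445175237198), np.float64(0.8184445175236877)]
ball [ 610.1 -486.8   34.4] [np.float64(0.3737503216410363), np.float64(0.3737503216410318)]
trainer handle end L [ 284.2 -448.3 -193.4] [np.float64(4.149938143897858), np.float64(4.149938143898025)]
trainer pivot [ 524.  -450.8   16.2] [np.float64(0.4392387594741919), np.float64(0.4392387594743752)]
blue [ 611.7 -227.6   48.1] [np.float64(0.13857146920167102), np.float64(0.13857146920153)]
rim plane z150 [[ 564.8 -328.6  150. ]] [[ 564.3 -329.2  150. ]]
stopper plane z56 [[ 485.2 -227.9   56. ]] [[ 489.5 -228.4   56. ]]
w5 [[[189.  183.   45.6]
  [296.  107.   31.4]
  [453.   51.   38. ]
  [166.   48.   26. ]
  [ 64.  183.   22. ]
  [189.  183.   35.8]
  [104.  173.   21.8]
  [209.   55.   21.2]
  [ 80.  246.   26. ]
  [365.  104.   19.5]
  [117.  238.   17.6]
  [393.  141.   16.9]]]
w6 [[[164.  234.   40.8]
  [248.  198.   26.6]
  [407.  118.   34.9]
  [141.  118.   23.7]
  [164.  234.   48.1]
  [ 52.  233.   24.8]
  [180.  120.   20.9]
  [ 83.  221.   21.8]
  [358.  197.   17.8]]]
```

```bash
python3 - <<'E'
from h import *
cmd([564.6,-328.9,181],-0.006)
E
```

```text
cmd [ 0.0079 -0.0019  0.1684] roll 0.0003 rows>= 3
```

```bash
python3 -m handwheel '[[85,[0.007,-0.002,0.02],0],[85,[0.007,-0.002,0.07],0],[85,[0.007,-0.002,0.12],0],[85,[0.007,-0.002,0.15],0],[85,[0.007,-0.002,0.168],0],[85,[0.007,-0.002,0.168],0],[70,[0.007,-0.002,0.168],0],[55,[0.007,-0.002,0.168],0],[30,[0.007,-0.002,0.168],0],[30,[0.007,-0.002,0.168],0],[30,[0.007,-0.002,0.168],0],[30,[0.007,-0.002,0.168],0],[30,[0.007,-0.002,0.168],0]]' 40
```

```text
t: 13.8
tool_pos: [565.3, -329.8, 182.8]
eef_rot: [[1.0, -0.006, 0.002], [-0.006, -1.0, -0.001], [0.002, 0.001, -1.0]]
wrist_force: [0.1, 1.7, 6.3]
grip_width: 40.9
grasp_force: 40.5
```

Gripped, width 41 mm. I lift it and stop short of the stand to measure the well with the wrist camera.

```bash
python3 - <<'E'
from h import *
cmd([485,105.5,285],-0.006)
E
```

```text
cmd [-0.11   -0.5795 -0.1374] roll 0.0001 rows>= 10
```

```bash
python3 -m handwheel '[[30,[0,0,-0.02],0],[30,[0,0,-0.07],0],[30,[0,-0.02,-0.12],0],[30,[0,-0.07,-0.135],0],[30,[-0.02,-0.13,-0.135],0],[30,[-0.05,-0.19,-0.135],0],[30,[-0.08,-0.24,-0.135],0],[30,[-0.11,-0.29,-0.135],0],[30,[-0.11,-0.34,-0.135],0],[30,[-0.11,-0.39,-0.135],0],[30,[-0.11,-0.44,-0.135],0],[30,[-0.11,-0.49,-0.135],0],[30,[-0.11,-0.53,-0.135],0],[30,[-0.11,-0.56,-0.135],0],[30,[-0.11,-0.579,-0.135],0],[30,[-0.11,-0.579,-0.135],0],[30,[-0.11,-0.579,-0.135],0],[30,[-0.11,-0.579,-0.135],0]]'
python3 - <<'E'
from h import *
import pickle
s,c=snap("wrist","w7");pickle.dump((s,c),open("7.pkl","wb"))
np.set_printoptions(precision=1,suppress=True)
print(proj(c,s,[[578,105,35],[518,60,35],[518,210,35],[638,60,35]]))
E
```

```text
t: 15.6
tool_pos: [484.8, 104.1, 282.1]
eef_rot: [[1.0, -0.007, -0.0], [-0.007, -1.0, -0.001], [-0.0, 0.001, -1.0]]
wrist_force: [-0.2, -0.3, -1.8]
grip_width: 41.0
grasp_force: 41.5
[[247.8  70.1]
 [297.6 138.8]
 [134.6 140.5]
 [301.5  -5.8]]
```

View pics/w7.png

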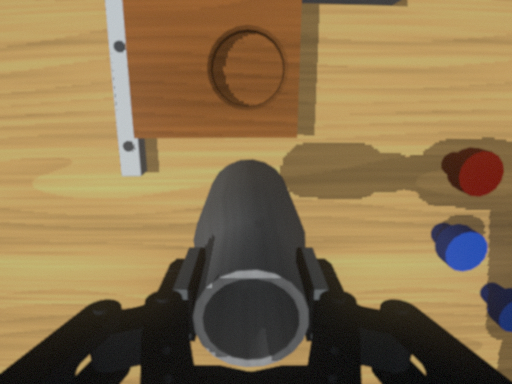

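The wrist view shows the well mouth at about (246.5,67), the stand's near corners at (134,138) and (298,136.5), and the held bottle's rim at (251.5,318), hanging upright.

```bash
python3 - <<'E'
from h import *
import pickle
np.set_printoptions(precision=1,suppress=True)
s,c=pickle.load(open("7.pkl","rb"))
print("well",plane(c,s,[(246.7,67.3)],35),"corners",plane(c,s,[(134,138),(298,136.5)],35))
print("rim",plane(c,s,[(251.5,318.5)],s["tool_pos"][2]-32.8))
g=cv2.medianBlur(cv2.cvtColor(c["frame"],cv2.COLOR_RGB2GRAY),3)
print(cv2.HoughCircles(g[:150,180:310],cv2.HOUGH_GRADIENT_ALT,1,5,param1=100,param2=.5,minRadius=28,maxRadius=45))
cmd([580.2,105.8,197.8],-0.006)
E
```

```text
well [[580.3 105.9  35. ]] corners [[520.3 210.3  35. ]
 [520.1  59.7  35. ]]
rim [[484.4 103.2 249.3]]
[[[65.  67.  37.8]]]
cmd [ 0.1 -0.   0.1] roll -0.0004 rows>= 3
```

```bash
python3 -m handwheel '[[30,[0.04,-0.0041,0],0],[30,[0.08,-0.0041,0],0],[30,[0.11,-0.0041,0],0],[30,[0.1274,-0.0041,0.02],0],[30,[0.1274,-0.0041,0.05],0],[30,[0.1274,-0.0041,0.063],0],[30,[0.1274,-0.0041,0.063],0],[30,[0.1274,-0.0041,0.063],0],[30,[0.1274,-0.0041,0.063],0]]'
python3 - <<'E'
from h import *
cmd([580.4,106.4,197.8],-0.006)
E
```

```text
t: 16.55
tool_pos: [580.7, 107.4, 236.2]
eef_rot: [[1.0, -0.006, 0.002], [-0.006, -1.0, -0.0], [0.002, 0.0, -1.0]]
wrist_force: [0.9, 0.6, -1.7]
grip_width: 41.0
grasp_force: 41.4
cmd [-0.0005  0.0013  0.0513] roll -0.0 rows>= 1
```

```bash
python3 -m handwheel '[[30,[0,0.001,0.015],0],[30,[0,0.001,0.025],0],[30,[0,0.001,0.032],0],[30,[0,0.001,0.038],0],[30,[0,0.001,0.043],0],[30,[0,0.001,0.043],0]]'; python3 -m handwheel '[[30,[0,0,0.003],0],[30,[0,0,0.005],0],[30,[0,0,0.005],0]]'
```

```text
t: 17.15
tool_pos: [580.1, 106.7, 202.0]
eef_rot: [[1.0, -0.006, -0.001], [-0.006, -1.0, -0.0], [-0.001, 0.0, -1.0]]
wrist_force: [0.5, -0.8, -2.9]
grip_width: 41.0
grasp_force: 41.1
t: 17.45
tool_pos: [580.2, 106.8, 198.8]
eef_rot: [[1.0, -0.006, 0.0], [-0.006, -1.0, 0.0], [0.0, -0.0, -1.0]]
wrist_force: [0.3, 0.0, -1.7]
grip_width: 41.2
grasp_force: 41.3
```

```bash
python3 -m handwheel '[[30,[0,0,0.002],0],[30,[0,0,0.002],0]]'; python3 -m handwheel '[[30,[0,0,0.002],0],[30,[0,0,0.002],0]]'
```

```text
t: 17.65
tool_pos: [580.4, 106.9, 197.8]
eef_rot: [[1.0, -0.006, 0.001], [-0.006, -1.0, 0.0], [0.001, -0.0, -1.0]]
wrist_force: [0.2, -0.2, -0.3]
grip_width: 41.0
grasp_force: 41.6
t: 17.85
tool_pos: [580.7, 107.0, 197.7]
eef_rot: [[1.0, -0.006, 0.002], [-0.006, -1.0, 0.0], [0.002, -0.0, -1.0]]
wrist_force: [-2.1, -0.5, 8.0]
grip_width: 40.5
grasp_force: 42.2
```

It's down, with an 8 N reaction at the expected height. I release and rise.

```bash
python3 -m handwheel '[[44,[0,0,-0.001],0],[50,[0,0,-0.001],0],[60,[0,0,-0.001],0],[75,[0,0,-0.001],0],[85,[0,0,-0.001],0],[85,[0,0,-0.001],0],[85,[0,0,-0.001],0],[85,[0,0,-0.03],0],[85,[0,0,-0.09],0],[85,[0,0,-0.14],0],[85,[0,0,-0.14],0],[85,[0,0,-0.14],0]]'
python3 - <<'E'
from h import *
import pickle
np.set_printoptions(precision=4,suppress=True)
s,c=snap("wrist","w8");pickle.dump((s,c),open("8.pkl","wb"))
print(proj(c,s,[[580.3,106,165]]))
g=cv2.medianBlur(cv2.cvtColor(c["frame"],cv2.COLOR_RGB2GRAY),3)
h=cv2.HoughCircles(g,cv2.HOUGH_GRADIENT_ALT,1,5,param1=100,param2=.6,minRadius=15,maxRadius=45);print(h)
cmd([430,-228,305],-0.006)
E
```

```text
t: 19.05
tool_pos: [580.5, 106.8, 302.0]
eef_rot: [[1.0, -0.006, 0.003], [-0.006, -1.0, -0.0], [0.003, -0.0, -1.0]]
wrist_force: [-0.5, 0.2, -1.3]
grip_width: 85.0
grasp_force: 0.0
[[250.889  215.9393]]
[[[248.     218.      27.9621]
  [252.     170.      33.0551]
  [175.     324.      29.3107]
  [164.     334.      29.1312]
  [449.     251.      24.8412]
  [460.     240.      36.9966]
  [172.     338.      38.3477]
  [259.     168.      24.9189]
  [324.     339.      40.1741]
  [465.     254.      34.7362]
  [339.     165.      22.8565]
  [339.     131.      24.8937]
  [338.     339.      26.114 ]
  [412.     264.      20.7696]
  [ 70.     285.      25.3891]
  [423.     283.      24.6073]
  [345.     336.      21.5161]
  [125.     296.      28.2368]
  [444.     301.      23.7583]
  [440.     180.      21.3625]
  [ 76.     289.      23.3944]
  [334.     207.      21.7109]
  [405.     204.      21.1412]
  [297.     125.      18.9592]
  [366.     304.      19.2245]]]
cmd [-0.1972  0.4476 -0.0059] roll 0.0 rows>= 8
```

```bash
python3 -m handwheel '[[85,[-0.05,0.05,-0.006],0],[85,[-0.1,0.1,-0.006],0],[85,[-0.15,0.15,-0.006],0],[85,[-0.2,0.2,-0.006],0],[85,[-0.215,0.26,-0.006],0],[85,[-0.215,0.32,-0.006],0],[85,[-0.215,0.38,-0.006],0],[85,[-0.215,0.43,-0.006],0],[85,[-0.215,0.447,-0.006],0],[85,[-0.215,0.447,-0.006],0],[85,[-0.215,0.447,-0.006],0],[85,[-0.215,0.447,-0.006],0],[85,[-0.215,0.447,-0.006],0]]'
python3 - <<'E'
from h import *
import pickle
pickle.dump(snap("wrist","w9"),open("9.pkl","wb"))
E
python3 -m handwheel '[[85,[0.05,0,0],0],[85,[0.08,0,0],0],[85,[0.08,0,0],0],[85,[0.08,0,0],0],[85,[0.08,0,0],0]]'
python3 - <<'E'
from h import *
import pickle
pickle.dump(snap("wrist","w10"),open("10.pkl","wb"))
np.set_printoptions(precision=1,suppress=True)
o=[]
for k in (9,10):
    s,c=pickle.load(open(f"{k}.pkl","rb")); u,v=proj(c,s,[[481,-228,40]])[0]; print(k,s["tool_pos"],u,v)
    x0,y0=int(u)-62,int(v)-62
    I=c["frame"][y0:y0+125,x0:x0+125,::-1]; print(x0,y0)
    o.append(cv2.resize(I,(400,400),interpolation=cv2.INTER_CUBIC))
    m=(I.max(2)<45).astype(np.uint8); n,l,st,ce=cv2.connectedComponentsWithStats(m)
    for i in np.argsort(-st[1:,4])[:3]+1: print(st[i],ce[i])
s,c=pickle.load(open("8.pkl","rb"));print("rim",plane(c,s,[(248,218)],165))
cv2.imwrite("pics/stp.png",np.hstack(o))
E
```

```text
t: 20.4
tool_pos: [417.1, -225.9, 305.4]
eef_rot: [[1.0, -0.004, -0.0], [-0.004, -1.0, 0.0], [-0.0, -0.0, -1.0]]
wrist_force: [0.5, -0.4, 0.6]
grip_width: 84.9
grasp_force: 0.0
t: 20.95
tool_pos: [476.3, -227.2, 305.3]
eef_rot: [[1.0, -0.005, -0.001], [-0.005, -1.0, 0.0], [-0.001, -0.0, -1.0]]
wrist_force: [-0.3, -0.1, 0.5]
grip_width: 85.0
grasp_force: 0.0
9 [ 417.1 -225.9  305.4] 251.82619084528187 103.95320573947883
189 41
[  38   40   45   45 1433] [60.2 61.1]
[61 84  3  1  3] [62. 84.]
10 [ 476.3 -227.2  305.3] 250.72310280480028 165.41708906204758
188 103
[  39   41   42   44 1269] [60.2 62.6]
rim [[578.9 107.9 165. ]]
```

View pics/stp.png

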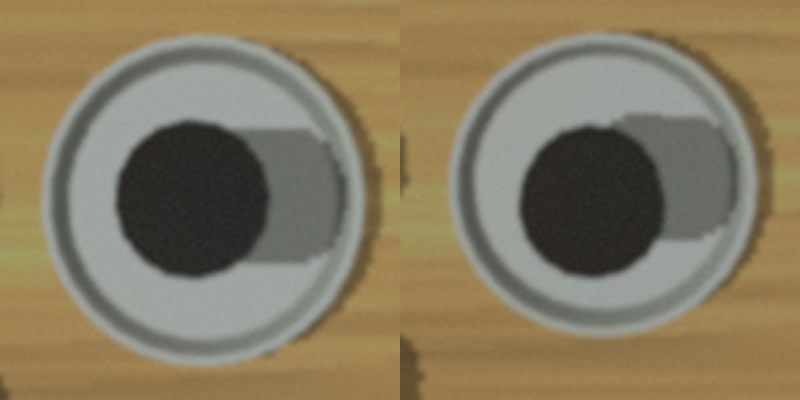

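The close crops show the black stopper standing in the dish, with head centres at w9 (249,102.8) and w10 (247.7,165.3).

```bash
python3 - <<'E'
from h import *
import pickle
a=pickle.load(open("9.pkl","rb"));b=pickle.load(open("10.pkl","rb"))
A=(249,102.8);B=(247.7,165.3)
print(tri([(a[1],a[0],A),(b[1],b[0],B)]))
print(plane(a[1],a[0],[A],56),plane(b[1],b[0],[B],56))
p=(plane(a[1],a[0],[A],56)[0]+plane(b[1],b[0],[B],56)[0])/2
cmd([p[0],p[1],104],-0.006)
s,c=pickle.load(open("8.pkl","rb"))
I=c["frame"]; I=cv2.cvtColor(I,cv2.COLOR_RGB2GRAY)[180:260,205:295]
h=cv2.HoughCircles(cv2.resize(I,None,fx=4,fy=4,interpolation=cv2.INTER_CUBIC),cv2.HOUGH_GRADIENT_ALT,1,5,param1=150,param2=.6,minRadius=60,maxRadius=170)
print(np.c_[(h[0,:,:2]+.5)/4-.5+[205,180],h[0,:,2]/4], proj(c,s,[[580.3,106,165],[580.3,107,165]]))
E
```

```text
(array([ 482.2534072 , -225.21436509,   45.23746706]), [np.float64(0.15391210809119235), np.float64(0.1539121080911312)])
[[ 482.61669983 -225.41727867   56.        ]] [[ 484.56015983 -225.16531144   56.        ]]
cmd [ 0.0098 -0.0029  0.2686] roll 0.0001 rows>= 5
[[247.875     217.625      25.8956337]] [[250.88901036 215.93927274]
 [249.32327781 215.94956681]]
```

```bash
python3 -m handwheel '[[85,[0.009,-0.002,0.05],0],[85,[0.009,-0.002,0.11],0],[85,[0.009,-0.002,0.17],0],[85,[0.009,-0.002,0.22],0],[85,[0.009,-0.002,0.255],0],[85,[0.009,-0.002,0.276],0],[85,[0.009,-0.002,0.276],0],[70,[0.009,-0.002,0.276],0],[55,[0.009,-0.002,0.276],0],[30,[0.009,-0.002,0.276],0],[30,[0.009,-0.002,0.276],0],[30,[0.009,-0.002,0.276],0],[30,[0.009,-0.002,0.276],0],[30,[0.009,-0.002,0.276],0]]' 30
python3 -m handwheel '[[30,[0,0,-0.01],0],[30,[0,0,-0.03],0],[30,[0,0,-0.06],0],[30,[0,0,-0.06],0],[30,[0,0,-0.06],0]]'
```

```text
t: 22.4
tool_pos: [484.5, -226.9, 99.9]
eef_rot: [[1.0, -0.006, 0.002], [-0.006, -1.0, -0.002], [0.002, 0.002, -1.0]]
wrist_force: [-1.7, 0.7, 7.2]
grip_width: 42.1
grasp_force: 29.9
t: 22.9
tool_pos: [484.0, -226.5, 143.9]
eef_rot: [[1.0, -0.006, 0.001], [-0.006, -1.0, -0.001], [0.001, 0.001, -1.0]]
wrist_force: [0.1, -0.4, -0.6]
grip_width: 41.8
grasp_force: 30.5
```

Stopper gripped, 42 mm. I carry it high over the bottle.

```bash
python3 - <<'E'
from h import *
cmd([580,107.4,300],-0.006)
E
python3 -m handwheel '[[30,[0,0,-0.04],0],[30,[0,0,-0.1],0],[30,[0,0,-0.16],0],[30,[0,0,-0.208],0],[30,[0.03,-0.04,-0.208],0],[30,[0.07,-0.1,-0.208],0],[30,[0.1,-0.16,-0.208],0],[30,[0.13,-0.21,-0.208],0],[30,[0.13,-0.27,-0.208],0],[30,[0.13,-0.33,-0.208],0],[30,[0.13,-0.38,-0.208],0],[30,[0.13,-0.42,-0.208],0],[30,[0.13,-0.44,-0.208],0],[30,[0.13,-0.445,-0.208],0],[30,[0.13,-0.445,-0.208],0],[30,[0.13,-0.445,-0.208],0],[30,[0.13,-0.445,-0.208],0]]'
python3 - <<'E'
from h import *
cmd([580,107.4,300],-0.006)
import pickle
s,c=snap("wrist","w11");pickle.dump((s,c),open("11.pkl","wb"))
s=ctrl.sense();print(s["tool_pos"])
E
```

```text
cmd [ 0.1257 -0.4457 -0.2083] roll 0.0001 rows>= 8
t: 24.6
tool_pos: [583.4, 105.3, 299.3]
eef_rot: [[1.0, -0.008, -0.0], [-0.008, -1.0, -0.0], [-0.0, 0.0, -1.0]]
wrist_force: [-0.4, 0.2, -0.3]
grip_width: 42.2
grasp_force: 30.7
cmd [-0.0046 -0.0028 -0.0009] roll -0.0006 rows>= 1
[583.43224721 105.38820377 299.41148719]
```

```bash
python3 -m handwheel '[[30,[-0.0045,-0.003,0],0],[30,[-0.0045,-0.003,0.02],0],[30,[-0.0045,-0.003,0.04],0],[30,[-0.0045,-0.003,0.048],0],[30,[-0.0045,-0.003,0.048],0],[30,[-0.0045,-0.003,0.048],0]]'; python3 - <<'E'
from h import *
cmd([580,107.4,232],-0.006)
E
python3 -m handwheel '[[30,[0,0,0.008],0],[30,[0,0,0.014],0],[30,[0,0,0.02],0],[30,[0,0,0.02],0]]'
```

```text
t: 25.25
tool_pos: [580.1, 109.0, 263.9]
eef_rot: [[1.0, -0.006, 0.001], [-0.006, -1.0, -0.0], [0.001, 0.0, -1.0]]
wrist_force: [-0.3, 0.1, 0.0]
grip_width: 42.2
grasp_force: 30.7
cmd [-0.0001  0.0021  0.0426] roll -0.0 rows>= 1
t: 25.65
tool_pos: [579.5, 109.0, 247.5]
eef_rot: [[1.0, -0.006, -0.002], [-0.006, -1.0, 0.0], [-0.002, -0.0, -1.0]]
wrist_force: [0.1, -0.6, -0.0]
grip_width: 42.1
grasp_force: 30.7
```

```bash
python3 -m handwheel '[[30,[0,0.002,0],0],[30,[0,0.002,0.005],0],[30,[0,0.002,0.01],0],[30,[0,0.002,0.014],0],[30,[0,0.002,0.014],0]]'; python3 -m handwheel '[[30,[0,0,0.003],0],[30,[0,0,0.005],0],[30,[0,0,0.005],0]]'
```

```text
t: 26.15
tool_pos: [579.5, 107.5, 237.2]
eef_rot: [[1.0, -0.006, -0.001], [-0.006, -1.0, 0.0], [-0.001, 0.0, -1.0]]
wrist_force: [0.2, 0.7, 0.6]
grip_width: 42.4
grasp_force: 30.7
t: 26.45
tool_pos: [579.8, 107.7, 234.0]
eef_rot: [[1.0, -0.006, -0.0], [-0.006, -1.0, 0.0], [-0.0, -0.0, -1.0]]
wrist_force: [0.1, -0.4, -0.4]
grip_width: 42.1
grasp_force: 30.8
```

```bash
python3 -m handwheel '[[30,[0,0,0.003],0],[30,[0,0,0.003],0],[30,[0,0,0.003],0]]'; python3 -m handwheel '[[30,[0,0,0.002],0],[30,[0,0,0.003],0],[30,[0,0,0.003],0]]'
```

```text
t: 26.75
tool_pos: [579.9, 107.5, 231.9]
eef_rot: [[1.0, -0.006, -0.0], [-0.006, -1.0, -0.0], [-0.0, 0.0, -1.0]]
wrist_force: [0.3, -0.0, -1.0]
grip_width: 42.4
grasp_force: 30.8
t: 27.05
tool_pos: [580.5, 107.4, 231.3]
eef_rot: [[1.0, -0.006, 0.003], [-0.006, -1.0, -0.0], [0.003, 0.0, -1.0]]
wrist_force: [-1.2, -0.4, 7.5]
grip_width: 42.0
grasp_force: 31.0
```

Contact at the expected seat height. I release, retreat, and check numerically.

```bash
python3 -m handwheel '[[46,[0,0,0],0],[52,[0,0,0],0],[65,[0,0,0],0],[85,[0,0,0],0],[85,[0,0,0],0],[85,[0,0,-0.02],0],[85,[0,0,-0.07],0],[85,[0,0,-0.12],0],[85,[0,0,-0.12],0],[85,[-0.08,0.05,-0.12],0],[85,[-0.13,0.1,-0.12],0],[85,[-0.13,0.16,-0.12],0],[85,[-0.13,0.22,-0.12],0],[85,[-0.13,0.28,-0.12],0],[85,[-0.13,0.28,-0.12],0],[85,[-0.13,0.28,-0.12],0]]'
python3 - <<'E'
from h import *
import pickle
np.set_printoptions(precision=1,suppress=True)
t=snap("top","t12")[1];sc=snap("scene","s12")[1]
# black head, located in both fixed views near the expected seat
obs=[]
for n,c in(("top",t),("scene",sc)):
    u,v=proj(c,None,[[579,106,187]])[0]; x0,y0=int(u)-20,int(v)-20
    I=c["frame"][y0:y0+40,x0:x0+40]; m=(I.max(2)<55).astype(np.uint8)
    k,l,st,ce=cv2.connectedComponentsWithStats(m); print(n,"expected",u,v)
    for i in np.argsort(-st[1:,4])[:2]+1: print("  black",st[i,:2]+[x0,y0],st[i,2:],ce[i]+[x0,y0])
print("exp head extents scene",proj(sc,None,[[579,106,165],[579,106,187]]), proj(t,None,[[579,106,165],[579,106,187]]))
# stand outline in top view: reddish wood before (6.pkl) and after
b=pickle.load(open("6.pkl","rb"))[1][1]
for c in (b,t):
    H=c["frame"][145:225,135:255].astype(int); m=((H[...,0]>1.9*H[...,1])&(H[...,0]>50)).astype(np.uint8)
    k,l,st,ce=cv2.connectedComponentsWithStats(m); i=np.argmax(st[1:,4])+1
    r=cv2.minAreaRect(np.argwhere(l==i)[:,::-1].astype(np.float32)); print("stand",st[i],r)
E
```

```text
t: 28.65
tool_pos: [480.8, -103.0, 319.1]
eef_rot: [[1.0, -0.009, -0.001], [-0.009, -1.0, 0.001], [-0.001, -0.001, -1.0]]
wrist_force: [-0.0, 1.0, -0.5]
grip_width: 84.5
grasp_force: 0.0
top expected 174.19796367049184 169.8520234605149
  black [165 163] [ 29  26 536] [180.  175.9]
  black [161 155] [1 1 1] [161. 155.]
scene expected 313.46186069595944 202.48989722207278
  black [307 209] [3 2 4] [307.8 209.2]
  black [310 211] [2 2 3] [310.3 211.7]
exp head extents scene [[312.5 210.3]
 [313.5 202.5]] [[175.9 171.4]
 [174.2 169.9]]
stand [117  63   3  12  26] ((118.0, 68.5), (11.0, 2.0), 90.0)
stand [33 15  2  2  2] ((33.5, 15.5), (1.4142135381698608, 0.0), -135.0)
```

```bash
python3 - <<'E'
import cv2,numpy as np
g=lambda n:cv2.imread(f"pics/{n}.png").max(2).astype(int)
t6,t12,s6,s12=g("t6"),g("t12"),g("s6"),g("s12")
print("scene col 313",s12[190:245:2,313]); print("scene row 206",s12[206,295:335:1]); print("scene row 225",s12[222,295:335])
# edge profiles of stand in top view, before bottle / after
for n,a,b in(("-x edge col150",t6[190:210,152],t12[190:210,152]),("-x edge col195",t6[190:210,195],t12[190:210,195]),("-y edge row190",t6[192,190:212],t12[192,190:212]),("back row",t6[150:166,156],t12[150:166,156])):
    print(n);print(a);print(b)
p=cv2.phaseCorrelate(t6[150:215,138:172].astype(float),t12[150:215,138:172].astype(float));print(p)
E
```

```text
scene col 313 [180 175 183 182  58  63  61  58  57  60  54  60  57  60  99 103 106 108
 110 111 112 116 113 111 113 111 111 109]
scene row 206 [166 161 160 161 165 169 168 169 164  69  56  56  59  64  60  58  58  56
  57  60  62  60  62  59  62  59  63  60  72 152 188 184 184 183 181 181
 178 179 182 180]
scene row 225 [170 173 170 171 171 173 176 147  70  75  79  84  90  90  92  97 100 103
 106 106 108 108 109 109 110 107 124 165 163 168 169 166 168 169 166 168
 167 167 164 167]
-x edge col150
[121 116 114 122 126 124 132 125 117  93  65  91 101  97 103 100 106 114
 105 105]
[112 108 106 106 109 110 115 114 105  83  57  81  88  92  90  94  92  96
  94  93]
-x edge col195
[115 113 111 110 120 125 116 115 123 123 127  68  89 159 171 170 163 162
 168 167]
[ 58  94  99 100 105 110 103 100 112 108 112  58  75 140 151 151 149 152
 150 151]
-y edge row190
[112 115 110 113 113 111 113 108 113 114  65  66  91 105 103 101  99 103
 111 160 166 169]
[ 95  95  99  98 103  99 100  99 101 100  53  53  83  89  90  83  90  84
  73  72  81  74]
back row
[166 160 154 166 164 167 165 160 139 124 131 128 129 121 123 116]
[151 145 140 150 150 149 154 146 131 112 116 114 110 109 111 109]
((-0.01212662984016788, 0.07805845322127425), 0.8199350707246386)
```

The stand is unmoved and the stopper looks seated. I press gently on the head with closed fingers to confirm the height.

```bash
python3 -m handwheel '[[0,[0.03,-0.05,0],0],[0,[0.08,-0.1,0],0],[0,[0.13,-0.15,0],0],[0,[0.13,-0.21,0],0],[0,[0.13,-0.26,0],0],[0,[0.13,-0.28,0],0],[0,[0.13,-0.28,0],0],[0,[0.13,-0.28,0],0],[0,[0.13,-0.28,0.03],0],[0,[0.13,-0.28,0.055],0],[0,[0.13,-0.28,0.067],0],[0,[0.13,-0.28,0.067],0],[0,[0.13,-0.28,0.067],0]]'; python3 -m handwheel '[[0,[0,0,0.003],0],[0,[0,0,0.005],0],[0,[0,0,0.005],0]]'
```

```text
t: 30.05
tool_pos: [580.2, 106.7, 270.1]
eef_rot: [[1.0, -0.007, 0.001], [-0.007, -1.0, -0.0], [0.001, 0.0, -1.0]]
wrist_force: [-0.2, 0.1, 0.7]
grip_width: -0.4
grasp_force: 0.0
t: 30.35
tool_pos: [579.9, 107.5, 265.9]
eef_rot: [[1.0, -0.006, 0.0], [-0.006, -1.0, -0.0], [0.0, 0.0, -1.0]]
wrist_force: [-0.1, -0.3, -0.3]
grip_width: 0.3
grasp_force: 0.0
```

```bash
python3 -m handwheel '[[0,[0,0,0.003],0],[0,[0,0,0.003],0],[0,[0,0,0.003],0]]'; python3 -m handwheel '[[0,[0,0,0.003],0],[0,[0,0,0.003],0],[0,[0,0,0.003],0]]'; python3 -m handwheel '[[0,[0,0,0.002],0],[0,[0,0,0.002],0],[0,[0,0,0.002],0]]'
```

```text
t: 30.65
tool_pos: [579.8, 107.6, 263.4]
eef_rot: [[1.0, -0.006, -0.0], [-0.006, -1.0, -0.0], [-0.0, 0.0, -1.0]]
wrist_force: [0.6, 0.1, -0.4]
grip_width: -0.2
grasp_force: 0.0
t: 30.95
tool_pos: [579.8, 107.6, 261.0]
eef_rot: [[1.0, -0.006, -0.0], [-0.006, -1.0, 0.0], [-0.0, -0.0, -1.0]]
wrist_force: [0.1, -0.5, 0.2]
grip_width: 0.2
grasp_force: 0.0
t: 31.25
tool_pos: [579.9, 107.5, 259.7]
eef_rot: [[1.0, -0.006, 0.0], [-0.006, -1.0, 0.0], [0.0, -0.0, -1.0]]
wrist_force: [1.3, -0.1, 0.7]
grip_width: 0.1
grasp_force: 0.3
```

Contact came at tip z≈186.7, against an expected 187, so the stopper is home. I retreat and hand in.

```bash
python3 -m handwheel '[[0,[0,0,0.002],0],[0,[0,0,0.002],0],[0,[0,0,-0.03],0],[0,[0,0,-0.09],0],[0,[0,0,-0.09],0],[0,[-0.06,0.05,-0.09],0],[0,[-0.1,0.1,-0.09],0],[0,[-0.1,0.1,-0.09],0],[0,[-0.1,0.1,-0.09],0],[0,[-0.1,0.1,-0.09],0]]'; python3 - <<'E'
from h import *
s,c=snap("top","t13"); a=cv2.imread("pics/t6.png").max(2).astype(float); b=c["frame"].max(2).astype(float)
print(cv2.phaseCorrelate(a[150:215,138:172].copy(),b[150:215,138:172].copy()))
print(s["wrist_force"]); print(ctrl.close_job())
E
```

```text
t: 32.25
tool_pos: [505.1, 33.2, 327.4]
eef_rot: [[1.0, -0.006, 0.001], [-0.006, -1.0, 0.0], [0.001, -0.0, -1.0]]
wrist_force: [0.5, -1.0, -0.6]
grip_width: 0.1
grasp_force: 0.0
((-0.09832659120795384, 0.23246035791637354), 0.520017630228517)
[ 0.4732246  -0.95400244 -0.55484811]
the job is handed in; nothing more can be done
None
```

I handed the job in at about 32 s, with no verdict returned: by my measurements the stand is square and flush in both stops, the bottle is released fully down in the well, and the stopper is home in its neck.

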